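Unlatch a case, find a spacer's blind bore on a gauge pin and present it bore-up

ROBOT

A 6-joint arm with a two-finger parallel gripper is mounted at the origin on a cart in front of the work surface, level with it; the furniture and walls round the work are solid. World frame = base frame: x ahead of the robot, y to its left, z up, the work surface at z = 0. Lengths are in m, angles in rad, forces in N, time in s.
With the tool pointing down it reaches from about 0.275 to 0.825 m from the base axis. Payload 4.9 kg.
Tool frame: the origin (TCP) lies midway between the tips of the shut fingers; the grasp point (between the pads) lies 19 mm behind it (bot.grip_depth is the distance from the TCP to the grasp point, in m); z points along the fingers, y is the line along which they close (so a half turn about z gives the same grasp; the last joint's range is limited). The gripper opens to 85 mm and grips with 20 to 120 N. Pads are 22 mm wide; open, the fingers measure 114 mm over their backs; the gripper's body (76 mm by 85 mm) begins 54 mm behind the grasp point. The pads swing forward as they close: fully open they stand 13 mm farther back than shut.
Start: joints at [1.025, 0.326, -0.193, 1.052, 0, 1.437], TCP at [0.22, 0.504, 0.231] pointing down, gripper open.
Joint ranges: [-2.65, 2.65], [-0.97, 1.79], [-1.3, 1.35], [-1.93, 2.1], [-1.47, 1.37], [-3.14, 3.14]. Speed limits (rad/s): [2.57, 2.57, 3.14, 3.14, 3.14, 3.14].

INTERFACE

Orientations are given as a unit quaternion [w, x, y, z].
In Python, from cell import bot gives the robot as it stands. Calls block until the motion is done:
- bot.move_pose(position, orientation): joint-space move of the TCP to a pose.
- bot.move_linear(position, speed=0.15, rotation=None, until_force=None): straight line of the TCP; rotation=None keeps the orientation; speed is the mean speed in m/s. With until_force (N) it stops when the force on the tool has changed by that much, and returns True; else False.
- bot.goto_joints(angles): joint-space move.
- bot.set_gripper(opening, grasp_force=None): opening from 0.0 (shut) to 1.0 (fully open); grasp_force is the grip in N (None keeps the last); returns when the fingers have stopped.
- bot.wait(seconds).
- bot.solve_ik(position, orientation): joint angles nearest the present ones, or None.
- bot.camera(name): name is "side" or "top"; returns the picture (384x512x3 uint8, red, green, blue); there is no depth.
- bot.calibration(name): a dict with "mtx" (3x3 intrinsics, pixels), "k1" (the pictures are not rectified: a ray, as slopes to the right and down, at radius r is drawn at 1 + k1 r^2 times it, then the intrinsics apply), "extrinsics" (4x4, takes a point from world to camera coordinates). Camera axes: x right, y down, z forward; pixel columns grow to the right and rows downward; lengths in m; the calibration is good to about 2 mm. A picture is of the moment at which its call begins. calibration takes no time and is no camera call.
A pose or a line that the arm cannot do raises bot.PlanningError and nothing moves.
- bot.close_job(): hands the job in; it is judged then, once.
Trained networks look in the newest picture that a camera, given by its name, has taken for a name from the list of things; names that differ only in an ending like _2 or _b are one class to them, and where a whole thing is asked for, a point or a joint stands for the part that bears it (a point fixed in the world has none). Each returns a list of dicts, best first, with "confidence" (0 to 1); they miss things now and then, are a little off and sometimes report something else, mostly with a low value. They report only what shows in the picture. A call takes as long as a camera call.
- bot.search_frame(camera, thing): "bbox" ([left, top, width, height] in pixels, round what is visible of it).
Readings, each from a call of its own:
- bot.read_clock(): time.
- bot.read_joint_positions(): joint angles.
- bot.read_joint_vel(): joint speeds.
- bot.read_joint_efforts(): joint torques, N m.
- bot.read_position(): TCP position.
- bot.read_tool_rot(): TCP orientation.
- bot.read_ft_force(): force on the tool from outside, world axes, zero at the start.
- bot.read_moment(): the same for the moment, N m.
- bot.read_gripper_width(): opening from 0.0 (shut) to 1.0 (fully open).
- bot.read_finger_force(): force on a finger pad.
Only numpy, scipy, OpenCV 4.12 (cv2) and the standard library are available. Lean on these libraries where they do the work, as an engineer would, in place of code of your own. Each camera call takes 0.05 s, during which the arm holds its last target. There are 200 camera calls.

TASK

Swing the latch lever of the grey case fully free (a quarter turn), then open the lid right up by its bar and leave it open. Take out the square aluminium spacer, find which of its two like-looking ends has the deep blind bore (the other is only a shallow recess) by pushing the bore fully home onto the gauge stand's horizontal pin, then draw it off and turn it over so that the bore faces straight up, ready to be filled. Finish still holding it steadily in the gripper like that, at least 12 cm above the bench and away from the stand, and leave the things lying around where they are.

Things in the scene. Friction and masses are not known exactly. Their poses are not given: they have to be found in the camera images.
- spacer: plain aluminium square bar 30 x 30 x 52 mm, about 0.12 kg, lying on its side in the case, turned any way. Origin at its centre; z runs along its length to the bored end, x and y square to its flats. Bored end (z = +26 mm): round blind bore 15 mm wide, 36 mm deep, on the axis. Other end: round recess 15 mm wide, only 4 mm deep, so the ends look alike.
- bore_mouth (a point): centre of the mouth of the spacer's bore, on its axis, 26 mm from its centre; z axis points out of the bore
- gauge_stand: steel stand fixed to the bench; origin on the bench under the post's front face, z up. Base plate 80 (x) x 64 (y) x 8 mm, y -48 to 16 mm; post 20 mm wide (x), y -16 to 0, 85 mm high. From its face a round pin 11 mm thick, 32 mm long, tip tapered, runs level along +y, axis 75 mm up. Spacer fully home: bored end touches the post; let go, it hangs on the pin.
- pin_tip (a point): free end of the pin, on its axis: 32 mm along the stand's +y from the post's face, 75 mm above the bench; axes as the stand's
- case: grey open-topped case fixed to the bench, 140 (x) x 170 (y) x 40 mm, walls and floor 5 mm; origin under its centre, z up, -x is its front. Holds the spacer; walls are low, so open the fingers only partly inside it.
- lid (a joint): angle of the case's lid, rad: 0 shut, up to 1.9 open. It turns up and back about the far rim. A stiff hinge (0.2 N m) keeps it where it is left.
- lid_hinge (a point): middle of the lid's hinge line: on the case's far rim, 70 mm along the case's +x and 40 mm above the bench; y is the hinge axis
- lid_bar (a point): middle of the round handle bar on the lid: 8 mm thick, 70 mm long along y, 125 mm in front of the hinge and 36 mm above it when shut, 26 mm free gap to the lid's top; can turn between the fingers
- latch (a joint): angle of the latch lever, rad: 0 its nose lies over the lid's front edge, up to 1.6 free. It turns about an upright pivot, clockwise seen from above: the peg goes from the front to the left (case +y). Light friction, stays where it is left.
- latch_pivot (a point): latch pivot: 80 mm in front of the case's centre, 50 mm to its +y side, 48 mm above the bench
- latch_peg (a point): upright round peg on the latch lever's front end, 10 mm thick, 40 mm from the pivot; this point is 78 mm above the bench, 8 mm below the peg's top; the peg is free for 25 mm below this point
- adapter: bystander: small black block-shaped mains adapter, 35 x 50 x 40 mm (no bore); origin under its centre
- polish_bar: bystander: black bar of polishing compound, 39 x 100 x 31 mm; origin under its centre
- scaler: bystander: thin steel dental scaler, 10 x 171 x 8 mm; origin under its centre
- trial_box: bystander: flat red and white box, 98 x 56 x 14 mm; origin under its centre
- etch_syringe: bystander: white and purple syringe, 106 x 28 x 25 mm; origin under its centre
- micro_motor: bystander: pale tapered handpiece sleeve, 19 x 123 x 19 mm; origin under its centre

How it is judged:
By the outcome, as a careful person would: the job done as asked, in the order asked, and still so for the second after the job is handed in, while the arm keeps its last pose, push and grip.
It also fails if it takes over 72 s, if anything falls off the work surface, if the arm or the gripper's body presses on something with over 40 N, if the wrist force passes 120 N, or if a joint passes its speed limit or range.

## Working session

There is one attempt and no reset: what is moved stays moved. The work goes in short steps, each a Python script; the robot and the scene stay as the last script left them, time stands still between calls to the robot, and variables do not carry over. Pictures are saved under pics/ and viewed, at most 10 in all, crops included, and the job is handed in when it is done.

```bash
ls; mkdir -p pics; python3 - <<'E'
from cell import bot
import cv2,numpy as np
for n in("top","side"):
    im=bot.camera(n); cv2.imwrite(f"pics/{n}0.png",im[:,:,::-1])
    c=bot.calibration(n); print(n,np.round(c["mtx"],1).tolist(),c["k1"],np.round(c["extrinsics"],4).tolist())
    for t in["case","lid","latch_peg","gauge_stand","lid_bar","spacer"]:
        print(t,[(np.round(d["bbox"]).tolist(),round(d["confidence"],2)) for d in bot.search_frame(n,t)[:2]])
print(bot.read_tool_rot(),bot.read_clock())
E
```

```text
pics
top [[369.7, 0.0, 259.9], [0.0, 369.7, 185.9], [0.0, 0.0, 1.0]] -0.05343625565611471 [[0.0094, -1.0, 0.0008, 0.0711], [-0.9951, -0.0095, -0.0987, 0.5581], [0.0987, 0.0001, -0.9951, 1.0252], [0.0, 0.0, 0.0, 1.0]]
case [([213.0, 166.0, 62.0, 77.0], 0.88)]
lid [([208.0, 168.0, 66.0, 55.0], 0.8), ([149.0, 212.0, 19.0, 16.0], 0.52)]
latch_peg []
gauge_stand [([359.0, 190.0, 25.0, 32.0], 0.96), ([277.0, 225.0, 35.0, 22.0], 0.31)]
lid_bar [([210.0, 167.0, 68.0, 55.0], 0.8)]
spacer []
side [[385.0, 0.0, 248.8], [0.0, 385.0, 191.7], [0.0, 0.0, 1.0]] 0.028109785365825285 [[0.9935, -0.1141, 0.0011, -0.5721], [-0.101, -0.8832, -0.4579, 0.1525], [0.0532, 0.4548, -0.889, 0.9485], [0.0, 0.0, 0.0, 1.0]]
case [([173.0, 148.0, 90.0, 76.0], 0.89)]
lid [([196.0, 148.0, 64.0, 71.0], 0.73)]
latch_peg [([173.0, 165.0, 30.0, 7.0], 0.51)]
gauge_stand [([208.0, 308.0, 40.0, 42.0], 0.71)]
lid_bar [([191.0, 147.0, 66.0, 68.0], 0.69), ([189.0, 105.0, 15.0, 18.0], 0.32)]
spacer [([293.0, 137.0, 3.0, 32.0], 0.5)]
[-2.44822843e-06  2.04430388e-01  9.78881104e-01  3.54760617e-05] 0.7
```

```bash
python3 - <<'E'
import cv2,numpy as np
a=cv2.imread("pics/top0.png")[140:270,130:400]; b=cv2.imread("pics/side0.png")[90:370,140:340]
cv2.imwrite("pics/top0c.png",cv2.resize(a,(800,385),interpolation=cv2.INTER_CUBIC))
cv2.imwrite("pics/side0c.png",cv2.resize(b,(428,600),interpolation=cv2.INTER_CUBIC))
E
```

```text
(no output)
```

View pics/top0.png

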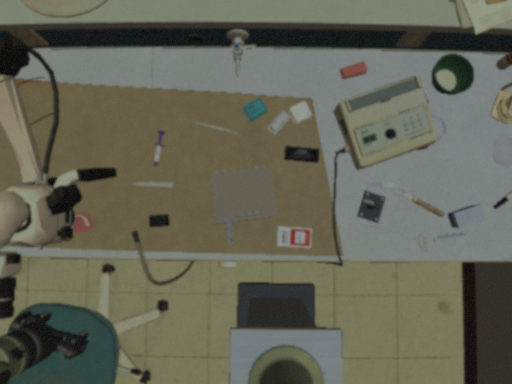

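View pics/top0c.png

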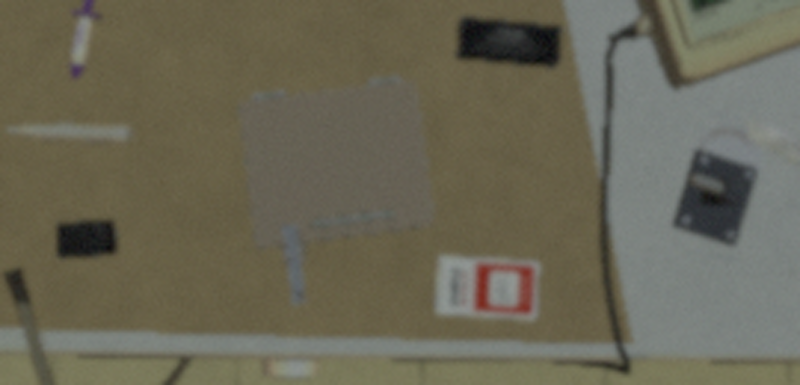

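View pics/side0c.png

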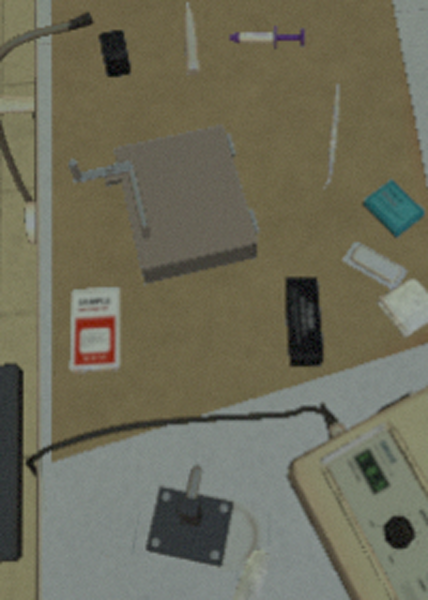

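Top view: case around (244,193) with its front toward image bottom and the latch lever at (228,228); stand at (371,206), its pin pointing left. The side view shows the same things, with the peg at (174,166), bar (200-208,168-200) and stand (228,330). I'll enlarge these for precise points.

```bash
python3 - <<'E'
from cell import bot
import cv2,numpy as np
av={n:np.mean([bot.camera(n).astype(float) for _ in range(4)],0) for n in("top","side")}
np.savez("av.npz",**av)
def crop(n,x,y,w,h,W=400,H=300):
    c=av[n][y:y+h,x:x+w,::-1]; c=np.clip((c-c.min())*255/(np.percentile(c,99.5)-c.min()),0,255).astype(np.uint8)
    s=W/w; o=cv2.resize(c,(W,H),interpolation=cv2.INTER_CUBIC)
    for i in range(0,w,10):
        cv2.line(o,(int((i+.5)*s),0),(int((i+.5)*s),6),(0,255,255),1); cv2.putText(o,str(x+i),(int((i+.5)*s)-8,16),0,.3,(0,255,255))
    for i in range(0,h,10):
        cv2.line(o,(0,int((i+.5)*s)),(6,int((i+.5)*s)),(0,255,255),1); cv2.putText(o,str(y+i),(8,int((i+.5)*s)+3),0,.3,(0,255,255))
    return o
A=np.vstack([np.hstack([crop("top",200,160,88,66),crop("side",168,145,108,81)]),np.hstack([crop("top",350,185,48,36),crop("side",200,300,72,54)])])
cv2.imwrite("pics/m1.png",A)
E
```

```text
(no output)
```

View pics/m1.png

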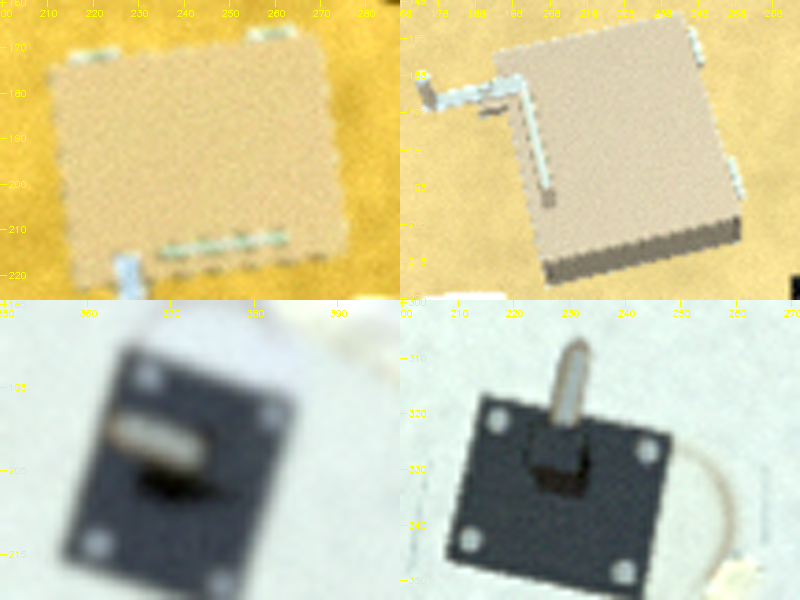

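```bash
cat > h.py <<'E'
import numpy as np, cv2
from scipy.optimize import least_squares
from scipy.spatial.transform import Rotation as R
from cell import bot
C={n:bot.calibration(n) for n in("top","side")}
def proj(n,P):
    c=C[n];E=np.array(c["extrinsics"]);q=np.atleast_2d(P)@E[:3,:3].T+E[:3,3];s=q[:,:2]/q[:,2:]
    s=s*(1+c["k1"]*(s**2).sum(1,keepdims=True));M=np.array(c["mtx"]);return s*[M[0,0],M[1,1]]+M[:2,2]
def ray(n,px,z):
    return least_squares(lambda p:proj(n,[p[0],p[1],z])[0]-px,[.5,0]).x
def W(pose,P):
    x,y,a=pose[:3];P=np.atleast_2d(P).astype(float);c,s=np.cos(a),np.sin(a)
    return np.c_[x+c*P[:,0]-s*P[:,1],y+s*P[:,0]+c*P[:,1],P[:,2]]
def fit(obs,x0):
    f=lambda p:np.concatenate([proj(n,W(p,np.array(P)/1000))[0]-px for n,P,px in obs])
    r=least_squares(f,x0,loss="soft_l1");print(np.round(r.x,4));print(np.round(r.fun.reshape(-1,2),1).tolist());return r.x
E
cat > fit1.py <<'E'
from h import *
def px(x0,y0,s,u,v):return np.array([x0+u/s-.5,y0+v/s-.5])
t=lambda u,v:px(200,160,4.545,u,v); s=lambda u,v:px(168,145,3.7037,u,v)
T=lambda u,v:px(350,185,8.333,u,v); S=lambda u,v:px(200,300,5.5556,u,v)
case=fit([("top",(70,85,46),t(50,70)),("top",(70,-85,46),t(320,35)),("top",(-70,-85,46),t(347,252)),("top",(-70,85,46),t(75,290)),
("top",(-55,35,76),t(160,248)),("top",(-55,-35,76),t(287,238)),
("side",(-70,85,46),s(95,50)),("side",(70,85,46),s(285,12)),("side",(70,-85,46),s(340,215)),("side",(-70,-85,46),s(145,262)),
("side",(-55,35,76),s(123,82)),("side",(-55,-35,76),s(149,192)),("side",(-120,50,86),s(22,76))],[.5,.04,0])
st=fit([("top",(40,16,8),T(125,45)),("top",(40,-48,8),T(297,98)),("top",(-40,-48,8),T(240,300)),("top",(-40,16,8),T(65,258)),("top",(0,32,75),T(108,128)),
("side",(-40,16,8),S(85,95)),("side",(40,16,8),S(272,135)),("side",(-40,-48,8),S(47,258)),("side",(40,-48,8),S(240,300)),("side",(0,32,75),S(180,38))],[.5,-.3,0])
np.savez("poses.npz",case=case,st=st)
for n,P in(("bar",(-55,0,76)),("peg",(-120,50,78)),("hinge",(70,0,40))):print(n,W(case,np.array(P)/1000))
E
python3 fit1.py
```

```text
[0.5309 0.1224 0.1401]
[[-0.3, -1.1], [0.3, -1.2], [1.1, 0.5], [0.2, 0.1], [-2.1, 1.4], [-4.3, 0.3], [-0.1, 0.6], [-0.2, -0.2], [1.8, 0.1], [-0.6, 0.3], [0.4, 0.7], [-1.0, -5.2], [0.5, 0.8]]
[ 0.5077 -0.2319 -0.3012]
[[0.1, -0.1], [0.4, 0.3], [-0.3, 2.3], [-0.4, 0.6], [-0.6, -0.0], [-0.3, -0.3], [0.8, -0.6], [-0.1, 0.4], [1.1, 0.3], [0.3, 0.4]]
bar [[0.47646751 0.11467782 0.076     ]]
peg [[0.40512293 0.15511235 0.078     ]]
hinge [[0.60024305 0.13213106 0.04      ]]
```

```bash
sed -i '/-55,35,76),t(160/d; s/^("side",(-55,35,76).*192)),/ /' fit1.py; python3 fit1.py
cat >> h.py <<'E'
try: Z=np.load("poses.npz");case,st=Z["case"],Z["st"]
except Exception: pass
def Q(ydir,zdir):
    z=np.array(zdir,float);z/=np.linalg.norm(z);y=np.array(ydir,float);y-=z*(y@z);y/=np.linalg.norm(y)
    q=R.from_matrix(np.c_[np.cross(y,z),y,z]).as_quat();return q[[3,0,1,2]]
def cdir(v,p=None):
    a=(case if p is None else p)[2];return R.from_rotvec([0,0,a]).apply(v)
def best(pos,ydir,zdir):
    """of the two equal grasps, the one with reachable, smallest last joint travel"""
    o=[]
    for s in(1,-1):
        q=Q(s*np.array(ydir),zdir);j=bot.solve_ik(pos,q)
        if j is not None:o.append((abs(j[5]),q,j))
    o.sort(key=lambda t:t[0]);return o[0][1:] if o else (None,None)
def stat():print("t",round(bot.read_clock(),1),"p",np.round(bot.read_position(),4),"F",np.round(bot.read_ft_force(),1),"w",round(bot.read_gripper_width(),3),"ff",np.round(bot.read_finger_force(),1))
E
cat > plan.py <<'E'
from h import *
G=bot.grip_depth
def pegpos(th,z=.062):
    piv=np.array([-.080,.050]);a=np.pi-th
    return W(case,[piv[0]+.04*np.cos(a),piv[1]+.04*np.sin(a),z])[0]
def barpose(th,k,by=-.008):
    """lid angle th, tool tilted by k*th; returns TCP pos, z dir"""
    r=np.hypot(.125,.036);a=np.arctan2(.036,.125)+th
    b=W(case,[.070-r*np.cos(a),by,.040+r*np.sin(a)])[0]
    t=k*th; zd=cdir([-np.sin(t),0,-np.cos(t)]); return b+zd*(G-.003),zd,cdir([np.cos(t),0,-np.sin(t)])
E
python3 - <<'E'
from plan import *
print(G,case)
y=cdir([1,1,0])
for th in(0,.8,1.6):
    for s in(1,-1):print(th,s,np.round(bot.solve_ik(pegpos(th),Q(s*y,[0,0,-1])),2))
for k in(0,.15,.3,.45):
  for th in(0,1,1.87):
    p,zd,yd=barpose(th,k)
    for s in(1,-1):
      j=bot.solve_ik(p,Q(s*yd,zd));print(k,th,s,None if j is None else np.round(j,2))
E
```

```text
[0.53   0.1233 0.1333]
[[-0.5, -1.0], [0.2, -0.8], [0.6, 1.0], [-0.4, 0.3], [-0.2, 0.2], [-0.3, -0.3], [1.2, 0.0], [-1.2, -0.1], [0.2, 0.2]]
[ 0.5077 -0.2319 -0.3012]
[[0.1, -0.1], [0.4, 0.3], [-0.3, 2.3], [-0.4, 0.6], [-0.6, -0.0], [-0.3, -0.3], [0.8, -0.6], [-0.1, 0.4], [1.1, 0.3], [0.3, 0.4]]
bar [[0.47552977 0.11598731 0.076     ]]
peg [[0.40446033 0.15690351 0.078     ]]
hinge [[0.59942054 0.13260291 0.04      ]]
0.0187 [0.53004171 0.12329818 0.1333194 ]
0 1 [ 0.2   0.32 -0.71  0.54  0.    0.85]
0 -1 [ 0.2   0.32 -0.71  0.54  0.   -2.29]
0.8 1 [ 0.26  0.35 -0.66  0.56  0.    0.91]
0.8 -1 [ 0.26  0.35 -0.66  0.56  0.   -2.23]
1.6 1 [ 0.28  0.4  -0.58  0.59  0.    0.93]
1.6 -1 [ 0.28  0.4  -0.58  0.59  0.   -2.21]
0 0 1 [ 0.07  0.41 -0.57  0.59  0.    1.51]
0 0 -1 [ 0.07  0.41 -0.57  0.59  0.   -1.63]
0 1 1 [ 0.08  0.44 -0.24  0.89  0.    1.52]
0 1 -1 [ 0.08  0.44 -0.24  0.89  0.   -1.62]
0 1.87 1 [0.09 0.64 0.07 0.99 0.   1.53]
0 1.87 -1 [ 0.09  0.64  0.07  0.99  0.   -1.61]
0.15 0 1 [ 0.07  0.41 -0.57  0.59  0.    1.51]
0.15 0 -1 [ 0.07  0.41 -0.57  0.59  0.   -1.63]
0.15 1 1 [ 0.08  0.55 -0.07  1.1  -0.01  1.52]
0.15 1 -1 [ 0.08  0.55 -0.07  1.1  -0.01 -1.62]
0.15 1.87 1 [ 0.09  0.89  0.49  1.46 -0.01  1.53]
0.15 1.87 -1 [ 0.09  0.89  0.49  1.46 -0.01 -1.61]
0.3 0 1 [ 0.07  0.41 -0.57  0.59  0.    1.51]
0.3 0 -1 [ 0.07  0.41 -0.57  0.59  0.   -1.63]
0.3 1 1 [ 0.09  0.67  0.1   1.31 -0.01  1.53]
0.3 1 -1 [ 0.09  0.67  0.1   1.31 -0.01 -1.61]
0.3 1.87 1 [ 0.1   1.31  1.28  2.1  -0.02  1.54]
0.3 1.87 -1 [ 0.1   1.31  1.28  2.1  -0.02 -1.6 ]
0.45 0 1 [ 0.07  0.41 -0.57  0.59  0.    1.51]
0.45 0 -1 [ 0.07  0.41 -0.57  0.59  0.   -1.63]
0.45 1 1 [ 0.09  0.79  0.29  1.51 -0.02  1.53]
0.45 1 -1 [ 0.09  0.79  0.29  1.51 -0.02 -1.61]
0.45 1.87 1 None
0.45 1.87 -1 None
```

```bash
python3 - <<'E'
from plan import *
q=Q(cdir([1,1,0]),[0,0,-1])
p=pegpos(0)
bot.set_gripper(.5,30)
bot.move_pose(p+[0,0,.06],q)
bot.move_linear(p,.12,until_force=8);stat()
bot.set_gripper(0,25);stat()
for th in np.linspace(.2,1.64,8):
    bot.move_linear(pegpos(th),.09)
stat()
bot.set_gripper(.4)
bot.move_linear(pegpos(1.64)+[0,0,.07],.15)
im=bot.camera("side")
cv2.imwrite("pics/s2.png",cv2.resize(im[130:250,140:300,::-1],(800,600),interpolation=cv2.INTER_CUBIC));stat()
E
```

```text
t 3.8 p [0.4046 0.1573 0.0623] F [0.6 0.6 0.7] w 0.5 ff 0.0
t 4.1 p [0.4048 0.157  0.0625] F [-1.1  0.1  5. ] w 0.102 ff 25.5
t 6.1 p [0.4399 0.2015 0.0616] F [-5.8  0.1  2.7] w 0.104 ff 26.4
t 7.2 p [0.4408 0.2019 0.1311] F [-0.   0.2 -0.8] w 0.4 ff 0.0
```

View pics/s2.png

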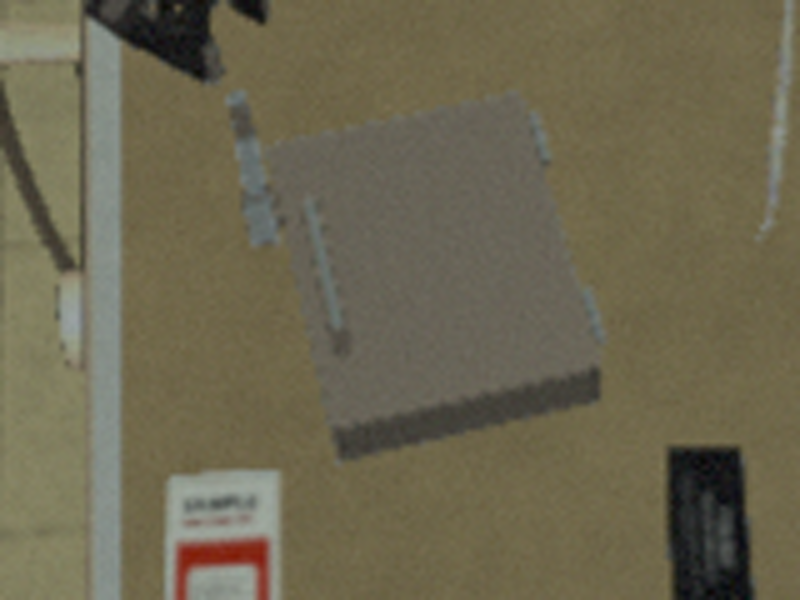

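The lever lies parallel to the case front (peg at about (187,150)), so it is free. Bar ends are at about (201.5,169) and (207,195). Now the lid.

```bash
python3 - <<'E'
from plan import *
b=(ray("side",(201.6,169.0),.076)+ray("side",(207.1,195.1),.076))/2
d=cdir([1,0,0])[:2];off=b-case[:2];by=off@cdir([0,1,0])[:2];print("bar case coords",off@d,by)
K=.18
p,zd,yd=barpose(0,K,by); s=1
bot.set_gripper(.4,60)
q=Q(yd,zd)
bot.move_pose(p+[0,0,.06],q)
print(bot.move_linear(p,.12,until_force=8));stat()
bot.set_gripper(0,60);stat()
ths=np.linspace(.17,1.89,11)
for th in ths:
    p,zd,yd=barpose(th,K,by); bot.move_linear(p,.13,rotation=Q(yd,zd))
    if th in ths[[0,5,10]]:stat()
bot.set_gripper(.22)
stat()
bot.move_linear(p-zd*.06,.15)
bot.move_linear(p-zd*.06+[-.02,0,.10],.25)
im=bot.camera("side");im2=bot.camera("top")
cv2.imwrite("pics/s3.png",np.vstack([cv2.resize(a,(600,300),interpolation=cv2.INTER_CUBIC) for a in(im[130:230,150:350,::-1],im2[140:240,170:370,::-1])]));stat()
E
```

```text
bar case coords -0.05483859679353207 -0.009493927937890504
False
t 8.7 p [0.4769 0.1072 0.0606] F [-0.4 -0.1  1. ] w 0.398 ff 0.0
t 9.0 p [0.476  0.1066 0.0611] F [-3.3 -0.8  6.9] w 0.063 ff 58.7
t 9.3 p [0.483  0.1075 0.0816] F [-4.8  0.   2.7] w 0.061 ff 59.0
t 10.9 p [0.5657 0.119  0.1531] F [-4.3  1.1 16. ] w 0.068 ff 61.4
t 12.5 p [0.6694 0.1334 0.1344] F [-0.4  2.5  8.8] w 0.065 ff 61.9
t 12.8 p [0.6684 0.1321 0.1324] F [-0.1 -0.3 -0.4] w 0.219 ff 0.0
t 14.0 p [0.6676 0.1348 0.2873] F [ 0.4  0.1 -0.2] w 0.223 ff 0.0
```

View pics/s3.png

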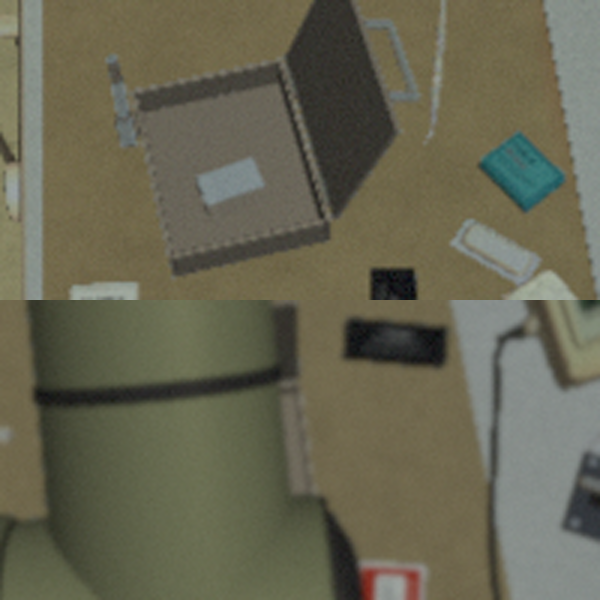

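The lid stands open past upright, and the spacer shows in the case at about side px (227,191). Move the arm aside and measure it in both views.

```bash
python3 - <<'E'
from plan import *
p=np.array([.42,-.12,.26]);q,j=best(p,[0,1,0],[0,0,-1]);bot.goto_joints(j)
out=[]
for n in("side","top"):
    a=np.mean([bot.camera(n).astype(np.float32) for _ in range(4)],0)
    np.save(n+"_sp.npy",a)
    c=proj(n,W(case,[0,0,.03]))[0]
    x,y=int(c[0])-33,int(c[1])-33
    w=a[y:y+66,x:x+66];m=(w[:,:,2]-w[:,:,0])
    mm=cv2.GaussianBlur(m,(0,0),.7);print(n,x,y,np.round(np.percentile(mm,[5,50,90,95,99]),1))
    b=np.clip((w-w.min())*255/(w.max()-w.min()),0,255).astype(np.uint8)[:,:,::-1]
    o=cv2.resize(b,(396,396),interpolation=cv2.INTER_CUBIC)
    g=cv2.resize(np.clip((mm+30)*4,0,255).astype(np.uint8),(396,200));out.append(np.vstack([o,cv2.cvtColor(g,8)]))
cv2.imwrite("pics/sp.png",np.hstack(out));stat()
E
```

```text
side 193 149 [-41.2 -17.6  -7.4   0.5  14. ]
top 210 162 [-35.2 -18.7  -8.2   6.2  17.8]
t 16.1 p [ 0.4202 -0.1199  0.2599] F [-0.1  0.7  0.8] w 0.22 ff 0.0
```

View pics/sp.png

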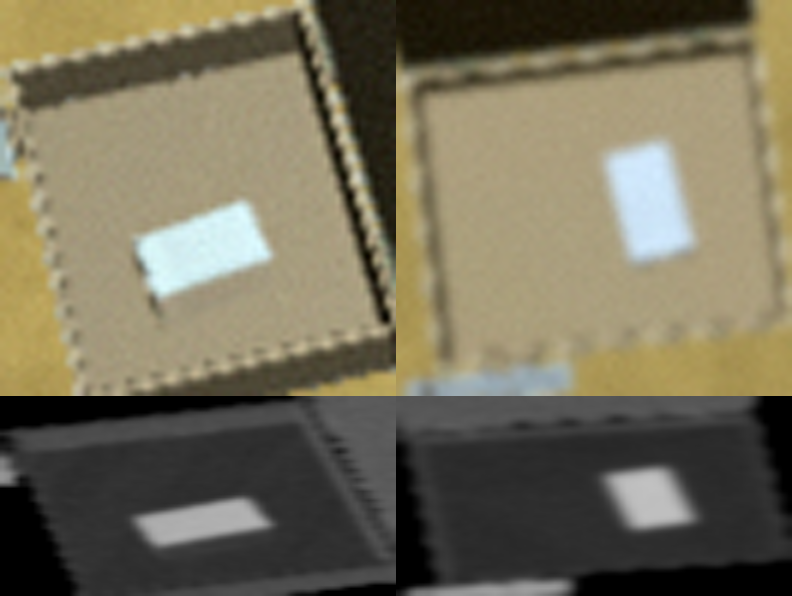

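```bash
python3 - <<'E'
from plan import *
for n in("top","side"):
    a=np.load(n+"_sp.npy");c=proj(n,W(case,[0,0,.03]))[0];x,y=int(c[0])-33,int(c[1])-33
    w=a[y:y+66,x:x+66];m=cv2.resize(w[:,:,2]-w[:,:,0],None,fx=8,fy=8,interpolation=cv2.INTER_CUBIC)
    cs,_=cv2.findContours((m>1).astype(np.uint8),0,1)
    cs=[k for k in cs if 66*66*64*.02<cv2.contourArea(k) and 100<k[:,0].mean(0)[0]<430 and 100<k[:,0].mean(0)[1]<430]
    for k in cs:
        k=cv2.approxPolyDP(k,1,True)[:,0]
        P=np.array([ray(n,((u+.5)/8-.5+x,(v+.5)/8-.5+y),.035) for u,v in k])
        r=cv2.minAreaRect((P*1000).astype(np.float32));print(n,len(k),r)
        if n=="top":
            bx=cv2.boxPoints(r);e=bx[1]-bx[0];f=bx[2]-bx[1];e=e if np.hypot(*e)>np.hypot(*f) else f
            e=e/np.hypot(*e);e=e if e[0]>0 else -e;np.savez("sp.npz",c=np.array(r[0])/1000,e=e);print(e,np.arctan2(e[1],e[0]),(np.array(r[0])/1000-case[:2])@cdir([1,0,0])[:2])
    if n=="top":S=np.load("sp.npz")
c,e=S["c"],S["e"]
n=np.array([-e[1],e[0],0])
for s in(1,-1):print(bot.solve_ik([*c,.007],Q(s*n,[0,0,-1])))
# approach to pin: centre at stand y = 32+26+30
ys=cdir([0,1,0],st);xs=cdir([1,0,0],st)
for s in(1,-1):
    for yy in(.088,.026):
        p=W(st,[0,yy,.062])[0];print("pin",s,yy,np.round(p,3),np.round(bot.solve_ik(p,Q(s*xs,[0,0,-1])),2))
# final: tool horizontal along f (outward)
for az in(-.6,-.3,0,.3):
  f=np.array([np.cos(az),np.sin(az),0])
  for r in(.45,.55,.65):
   for s in(1,-1):
    # x_tool up (s=1) or down
    x=np.array([0,0,s]);j=bot.solve_ik(f*r+[0,0,.28],Q(np.cross(f,x),f));
    print(az,r,s,None if j is None else np.round(j,2))
E
```

```text
top 35 ((529.7994384765625, 99.28821563720703), (52.8517951965332, 30.862001419067383), 15.438800811767578)
[0.96391535 0.26620898] 0.26945794 -0.003431641063369748
side 36 ((528.4077758789062, 99.10127258300781), (53.33710861206055, 30.53939437866211), 15.328449249267578)
[ 0.048287    0.56161593 -0.48306499  0.52611541  0.         -0.22117094]
[ 0.048287    0.56161593 -0.48306499  0.52611541  0.          2.92042172]
pin 1 0.088 [ 0.534 -0.148  0.062] [-0.4   0.5  -0.4   0.67  0.    1.47]
pin 1 0.026 [ 0.515 -0.207  0.062] [-0.51  0.51 -0.4   0.67  0.    1.36]
pin -1 0.088 [ 0.534 -0.148  0.062] [-0.4   0.5  -0.4   0.67  0.   -1.67]
pin -1 0.026 [ 0.515 -0.207  0.062] [-0.51  0.51 -0.4   0.67  0.   -1.78]
-0.6 0.45 1 None
-0.6 0.45 -1 None
-0.6 0.55 1 None
-0.6 0.55 -1 None
-0.6 0.65 1 None
-0.6 0.65 -1 None
-0.3 0.45 1 None
-0.3 0.45 -1 None
-0.3 0.55 1 None
-0.3 0.55 -1 None
-0.3 0.65 1 None
-0.3 0.65 -1 None
0 0.45 1 None
0 0.45 -1 None
0 0.55 1 None
0 0.55 -1 None
0 0.65 1 None
0 0.65 -1 None
0.3 0.45 1 None
0.3 0.45 -1 None
0.3 0.55 1 None
0.3 0.55 -1 None
0.3 0.65 1 None
0.3 0.65 -1 None
```

```bash
python3 - <<'E'
from plan import *
for az in(-.2,):
  for daz in(0,.6,-.6,1.2,-1.2):
   f=np.array([np.cos(az+daz),np.sin(az+daz),0])
   for r in(.4,.5,.6,.7,.8):
    for z in(.2,.3,.4,.5,.6):
     for s in(1,-1):
      j=bot.solve_ik(np.array([np.cos(az)*r,np.sin(az)*r,z]),Q(np.cross(f,[0,0,s]),f))
      if j is not None:print(daz,r,z,s,np.round(j,2))
E
```

```text
0 0.5 0.6 1 [-0.58 -0.69 -1.11 -0.42  0.38 -3.14]
0 0.5 0.6 -1 [-0.58 -0.69 -1.11 -0.42  0.38  0.  ]
0 0.6 0.5 1 [-0.45 -0.18 -1.22 -1.04  0.25 -3.14]
0 0.6 0.5 -1 [-0.45 -0.18 -1.22 -1.04  0.25  0.  ]
0 0.6 0.6 1 [-0.45 -0.39 -1.02 -0.63  0.25 -3.14]
0 0.6 0.6 -1 [-0.45 -0.39 -1.02 -0.63  0.25  0.  ]
0 0.7 0.3 1 [-0.39  0.69 -1.19 -1.88  0.19 -3.14]
0 0.7 0.3 -1 [-0.39  0.69 -1.19 -1.88  0.19  0.  ]
0 0.7 0.4 1 [-0.39  0.33 -1.15 -1.48  0.19 -3.14]
0 0.7 0.4 -1 [-0.39  0.33 -1.15 -1.48  0.19  0.  ]
0 0.7 0.5 1 [-0.39  0.04 -1.03 -1.07  0.19 -3.14]
0 0.7 0.5 -1 [-0.39  0.04 -1.03 -1.07  0.19  0.  ]
0 0.7 0.6 1 [-0.39 -0.14 -0.87 -0.73  0.19 -3.14]
0 0.7 0.6 -1 [-0.39 -0.14 -0.87 -0.73  0.19  0.  ]
0 0.8 0.2 1 [-0.35  0.95 -0.91 -1.86  0.15 -3.14]
0 0.8 0.2 -1 [-0.35  0.95 -0.91 -1.86  0.15  0.  ]
0 0.8 0.3 1 [-0.35  0.68 -0.94 -1.63  0.15 -3.14]
0 0.8 0.3 -1 [-0.35  0.68 -0.94 -1.63  0.15  0.  ]
0 0.8 0.4 1 [-0.35  0.43 -0.91 -1.34  0.15 -3.14]
0 0.8 0.4 -1 [-0.35  0.43 -0.91 -1.34  0.15  0.  ]
0 0.8 0.5 1 [-0.35  0.21 -0.82 -1.03  0.15 -3.14]
0 0.8 0.5 -1 [-0.35  0.21 -0.82 -1.03  0
[... 4285 characters left out ...]
  0.  ]
1.2 0.5 0.3 -1 [-0.98  0.84 -0.35  1.95  1.16 -3.14]
1.2 0.6 0.2 1 [-0.85  1.1  -0.07  1.98  1.29 -0.  ]
1.2 0.6 0.2 -1 [-0.85  1.1  -0.07  1.98  1.29 -3.14]
-1.2 0.4 0.2 1 [ 0.39  0.97 -0.54  1.63 -1.35  0.  ]
-1.2 0.4 0.2 -1 [ 0.39  0.97 -0.54  1.63 -1.35 -3.14]
-1.2 0.4 0.3 1 [ 0.39  0.77 -0.57  1.8  -1.35  0.  ]
-1.2 0.4 0.3 -1 [ 0.39  0.77 -0.57  1.8  -1.35 -3.14]
-1.2 0.4 0.4 1 [ 0.39  0.59 -0.55  2.01 -1.35  0.  ]
-1.2 0.4 0.4 -1 [ 0.39  0.59 -0.55  2.01 -1.35 -3.14]
-1.2 0.5 0.2 1 [ 0.27  1.02 -0.33  1.8  -1.47  0.  ]
-1.2 0.5 0.2 -1 [ 0.27  1.02 -0.33  1.8  -1.47 -3.14]
-1.2 0.5 0.3 1 [ 0.27  0.84 -0.35  1.95 -1.47  0.  ]
-1.2 0.5 0.3 -1 [ 0.27  0.84 -0.35  1.95 -1.47 -3.14]
```

```bash
cat > tryp.py <<'E'
from plan import *
ys=cdir([0,1,0],st);xs=cdir([1,0,0],st)
def loc():
    d=np.array(bot.read_position())[:2]-st[:2];return np.round([d@xs[:2],d@ys[:2]],4)
def tryend(s,zt,dx=0,f=14):
    q=Q(s*xs,[0,0,-1])
    P=lambda y,z=zt:W(st,[dx,y,z])[0]
    bot.move_pose(P(.095,zt+.05),q);bot.move_linear(P(.075),.15)
    h=bot.move_linear(P(.022),.05,until_force=f);stat();print("hit",h,"local",loc())
    return P
E
python3 - <<'E'
from tryp import *
S=np.load("sp.npz");c,e=S["c"],S["e"];n=np.array([-e[1],e[0],0]);q=Q(n,[0,0,-1])
bot.set_gripper(.58,70)
bot.move_pose([*c,.10],q)
print(bot.move_linear([*c,.0065],.12,until_force=8));stat()
bot.set_gripper(0,70);stat()
z=bot.read_position()[2];np.save("zoff.npy",.020-z)
bot.move_linear([*c,.15],.2);stat()
tryend(1,.075-(.020-z))
im=bot.camera("side");cv2.imwrite("pics/pin1.png",cv2.resize(im[230:350,180:300,::-1],(600,600),interpolation=cv2.INTER_CUBIC))
E
```

```text
False
t 18.6 p [0.5305 0.0991 0.0072] F [ 0.3 -0.4  0.7] w 0.58 ff 0.0
t 18.9 p [0.5308 0.0994 0.0076] F [-0.6  0.2  6.3] w 0.339 ff 69.6
t 19.8 p [0.5288 0.0992 0.1489] F [-0.1  0.1 -0.9] w 0.337 ff 69.0
t 23.0 p [ 0.5148 -0.2089  0.0627] F [2.3 5.5 0.5] w 0.337 ff 69.4
hit False local [-0.     0.024]
```

```bash
python3 - <<'E'
from tryp import *
z=.075-float(np.load("zoff.npy"))
print(bot.move_linear(W(st,[0,.012,z])[0],.03,until_force=12));stat();print(loc())
print(bot.read_moment())
E
```

```text
True
t 23.3 p [ 0.5144 -0.2085  0.0623] F [ 1.3  2.  -1.3] w 0.34 ff 69.2
[-0.0005  0.0243]
[ 0.25886627 -0.09537461  0.01306337]
```

View pics/pin1.png

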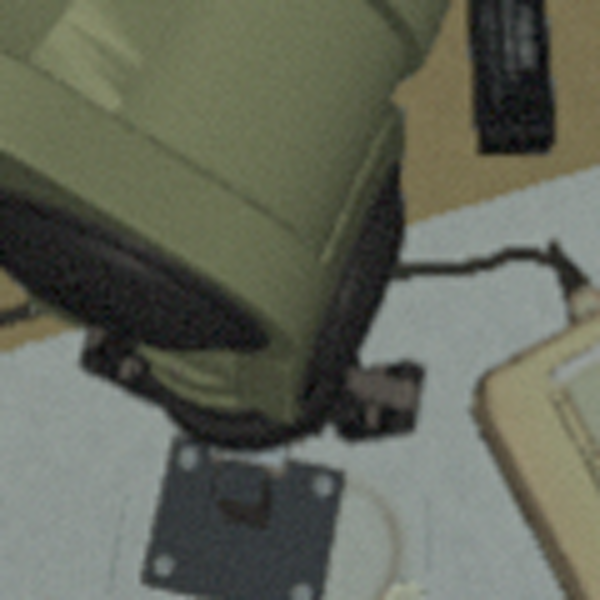

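The spacer slid the full pin length and stops hard at the post (centre 24 mm from its face), so the deep bore is the end facing the post; the picture shows it up against the post at px (235,320). Draw it off and turn it up.

```bash
python3 - <<'E'
from tryp import *
z=.075-float(np.load("zoff.npy"))
bot.move_linear(W(st,[0,.105,z])[0],.12);stat()
bot.move_linear(W(st,[0,.12,.28])[0],.25)
f=np.array([np.cos(-.2),np.sin(-.2),0])
p=f*.7+[0,0,.42];q=Q(np.cross(f,[0,0,-1]),f)
j=bot.solve_ik(p,q);print(np.round(j,2))
bot.goto_joints(j);bot.wait(.5);stat()
w=bot.read_tool_rot();M=R.from_quat(np.array(w)[[1,2,3,0]]).as_matrix();print("bore dir",-M[:,0])
im=bot.camera("side")
cv2.imwrite("pics/fin.png",cv2.resize(im[:,100:,::-1],(644,600)));
E
```

```text
t 24.1 p [ 0.5388 -0.1319  0.0626] F [-0.  -0.1 -1.1] w 0.332 ff 69.1
[-0.39  0.26 -1.13 -1.39  0.19  0.  ]
t 27.8 p [ 0.6861 -0.1391  0.42  ] F [-0.3  0.3 -0.4] w 0.337 ff 69.2
bore dir [-5.53355065e-06  1.08380802e-05  1.00000000e+00]
```

View pics/fin.png

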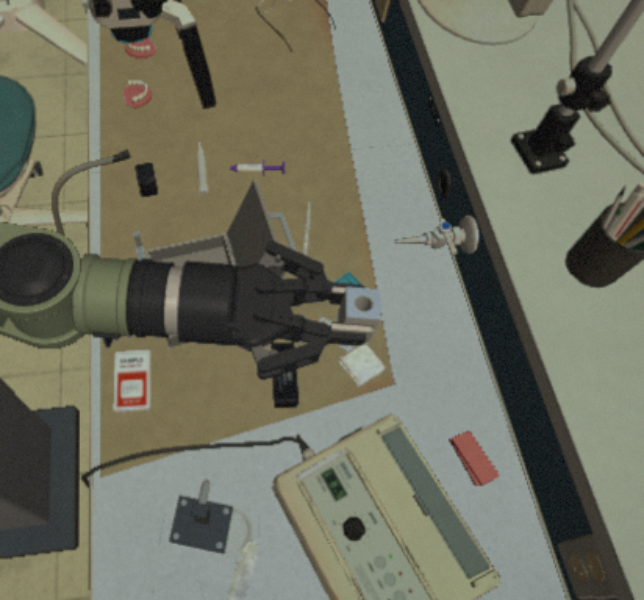

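The spacer is held upright with a bore mouth facing up at about (363,302), the lid is still open and everything else lies where it was. Handing in.

```bash
python3 -c "
from cell import bot
print(bot.close_job())"
```

```text
the job is handed in; nothing more can be done
None
```

The job is handed in at about 28 s of the 72 s allowed: latch swung free, lid left open, and the deep bore found at the first end tried on the pin; the spacer is held bore straight up about 42 cm above the bench, away from the stand.

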